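# Set the shoe dryer to green and start it

### The job

Start the shoe dryer on its green programme: with a fingertip, roll its knurled wheel towards the dryer's front, click by click, until the green mark has clicked in at the white pointers, and only then press the orange start button all the way in and let it come back up. Stroke the wheel gently without pinching it, and leave everything else on the bench where it is.

Things in the scene. Friction and masses are not known exactly. Their poses are not given: they have to be found in the camera images.
- dryer: Ivory shoe dryer, a box 150 (x) x 240 (y) x 110 mm high, fixed to the bench. Origin at the centre of its underside; its own x points from its front (a grey grille) to its back, y to its left, z up. Two grey ribbed ducts lie folded behind it, below the top, 50 mm out from its back face. On its flat top is a dark control panel with the wheel on the left and the start button on the right.
- wheel_top (a point): Fixed point at the very top of the knurled wheel, 120 mm above the bench, at x = -25, y = 50 mm from the dryer's origin, between two white pointers; axes as the dryer's. The wheel is dark grey, 56 mm in diameter, 20 mm wide, on edge in a slot with its axle level along the dryer's y; only its top 10 mm stands above the panel, beside rails 4 mm high.
- wheel (a joint): Wheel angle, rad; grows as its top rolls to the dryer's front (-x), 28 mm of rim per rad. Detents every 0.349 rad, each with a coloured bar then on top: white 0, yellow 0.349, blue 0.698, green 1.047, red 1.396. Starts on yellow or blue. A click takes about 2 N along the rim; past halfway the wheel pulls itself into the next one. A press of 4 to 10 N grips enough; over 35 N is too rough.
- green_mark (a point): Centre of the green bar on the wheel's rim; it turns with the wheel and reaches wheel_top when green is set.
- start_top (a point): Centre of the top face of the orange start button, 30 mm in diameter, which stands 12 mm above the panel when it is out, at x = -25, y = -55 mm from the dryer's origin. It moves with the button.
- start (a joint): Start button travel in m: 0 out, 0.005 fully in; a spring returns it. Fully in takes 5 N straight down.
- key_box: Stainless steel key box with a push-button latch, 160 x 120 x 54 mm, loose, to the right of the dryer. Origin at the centre of its underside. Leave it.
- umbrella_handle: Pink plastic hooked umbrella handle with a steel stub, about 165 x 80 mm and 23 mm thick, lying loose at the far right. Origin on its straight part, at the bench. Leave it.
- coaster: Round wooden coaster, 94 mm across, 8 mm thick, loose, in front of the dryer. Origin at the centre of its underside. Leave it.
- shoe_grip: Pale blue U-shaped silicone heel grip, about 60 x 75 x 6 mm, loose, in front of the dryer. Origin in the middle of the U, at the bench. Leave it.
- polish_tin: Round shoe-polish tin, red with a brass lid, 75 mm across, 25 mm high, loose, in front of the dryer. Origin at the centre of its underside. Leave it.
- hanko_tube: Black lacquered hanko tube, 22 mm thick, 72 mm long, lying loose at the far left along its own x. Origin under its middle. Leave it.
- drawer_box: Small dark wooden case, 100 x 120 x 60 mm, fixed, to the left of the dryer, with one shut drawer facing its own -x. Origin at the centre of its underside. Leave it.
- drawer (a joint): How far the small drawer is pulled out, in m (0 shut). Leave it shut.

How it is judged:
By the outcome, as a careful person would: the job done as asked, in the order asked, and still so for the second after the job is handed in, with the robot touching nothing.
It also fails if it takes over 45 s, if anything falls off the work surface, if the arm or the gripper's body presses on something with over 40 N, if the wrist force passes 120 N, or if a joint passes its speed limit or range.

### The arm

A 6-joint arm with a two-finger parallel gripper is mounted at the origin on the work surface. World frame = base frame: x ahead of the robot, y to its left, z up, the work surface at z = 0. Lengths are in mm, angles in rad, forces in N, time in s.
With the tool pointing down it reaches from about 275 to 875 mm from the base axis. Payload 12.5 kg.
Tool frame: the origin (TCP) lies midway between the tips of the shut fingers; the grasp point (between the pads) lies 19 mm behind it (hold_point_z is the x of the grasp point in the tool frame, in mm); x points along the fingers, y is the direction in which the jaws open and shut, and the axes are right-handed (so a half turn about x gives the same grasp; the last joint's range is limited). The gripper opens to 85 mm and grips with 20 to 120 N. Pads are 22 mm wide; open, the fingers measure 114 mm over their backs; the gripper's body (76 mm by 85 mm) begins 54 mm behind the grasp point. The pads swing forward as they close: fully open they stand 13 mm farther back than shut.
Start: joints at [1.078, 0.351, 1.652, -0, 1.139, -0.085], TCP at [218.093, 504.896, 231.29] pointing down, gripper open.
Joint ranges: [-2.75, 2.75], [-0.79, 2.1], [0.01, 2.65], [-1.57, 4.71], [0.07, 3.14], [-2.87, 2.87]. Speed limits (rad/s): [2.22, 2.22, 2.79, 3.14, 3.14, 3.14].

### API

Orientations are given as a unit quaternion [x, y, z, w].
In Python, from cell import observe, camera, camera_params, finish_job, hold_point_z gives the robot as it stands.
- The arm moves only by the tool move_arm, never from a script. Its argument "series" is a list of rows, each an object of numbers: "tx", "ty", "tz": the shift along the tool's x, y, z in mm; "rx", "ry", "rz": the turn, a rotation vector about the tool's x, y, z in rad; "jaw": the closure, from 0 (fully open) to 1 (shut). In form: [{"tx": .., "ty": .., "tz": .., "rx": .., "ry": .., "rz": .., "jaw": ..}, ...]. A call has 1 to 8 rows; each row is the pose to reach, as a shift and turn from the pose measured when the call began, along the tool's axes at that moment; what a row does not reach only later rows make up. A row lasts 1/8 s, in which the tool goes at most 62.5 mm and 10.7 degrees, less where a joint would pass 70% of its speed; a pose out of reach is approached as far as the arm can. A call with a gripper value outside its range is refused whole. The fingers move at their own pace and stop on an object; "squeeze" is the grip in N (left out, the last holds). Time passes only in rows, so rows that repeat a pose let the fingers close. It gives the time, the measured TCP pose, the force and the opening at its end, in the units of the state.
- observe(): the state, without advancing time (a new reading comes with each control period).
- camera(name): name is "scene" or "top" or "wrist"; returns (picture, depth): 400x640x3 uint8, red, green, blue; 400x640 float32, mm along the optical axis (not along the pixel's ray), 0 where there is no reading.
- camera_params(name): a dict with "intrinsics" (3x3 intrinsics, pixels), "k1" (the pictures are not rectified: a ray, as slopes to the right and down, at radius r is drawn at 1 + k1 r^2 times it, then the intrinsics apply), "T" (4x4, takes a point from camera to world coordinates); the wrist camera has in their place "tool_from_camera" (4x4, takes a point from camera to tool coordinates, whose origin is the TCP and whose axes are the tool frame's). Camera axes: x right, y down, z forward; pixel columns grow to the right and rows downward; lengths in mm; the calibration is good to about 2 mm. A picture is of the moment at which its call begins: read the wrist's pose just before it. camera_params takes no time and is no camera call.
- finish_job(): hands the job in, once; it reports no verdict.
The state is a dict: "time": time; "q": joint angles; "joint_vel": joint speeds; "joint_efforts": joint torques, N m; "tcp_pos": TCP position; "orientation": TCP orientation; "force": force on the tool from outside, world axes, zero at the start; "moment": the same for the moment, N m; "opening": finger opening in mm.
Only numpy, scipy, OpenCV 4.12 (cv2) and the standard library are available. Lean on these libraries where they do the work, as an engineer would, in place of code of your own. Each camera call takes 0.05 s, during which the arm holds its last target. There are 200 camera calls.

## Working session

There is one attempt and no reset: what is moved stays moved. The work goes in short steps, Python scripts to look and compute and a tool call to move; the robot and the scene stay as the last step left them, time stands still between calls to the robot, and variables do not carry over. Pictures are saved under pics/ and viewed, about 8 in all and at most 12, crops included, and the job is handed in when it is done.

Besides the shell and the picture viewer there is one more tool, called after ">>>" as name([rows], argument=value, ...), one row to a line, values as JSON. move_arm: Moves the arm, as the interface text tells. Its arguments: {"type":"object","properties":{"series":{"type":"array","items":{"type":"object","properties":{"tx":{"type":"number"},"ty":{"type":"number"},"tz":{"type":"number"},"rx":{"type":"number"},"ry":{"type":"number"},"rz":{"type":"number"},"jaw":{"type":"number"}}}},"squeeze":{"type":"number"}},"required":["series"]}

```bash
ls; mkdir -p pics
cat > h.py <<'E'
import numpy as np, cv2
from scipy.spatial.transform import Rotation as R
from cell import *
def snap(n,f):
    s=observe(); im,d=camera(n); np.savez('last_'+n,im=im,d=d,p=s['tcp_pos'],q=s['orientation'])
    cv2.imwrite('pics/'+f,im[:,:,::-1]); return im,d,s
def T(n,s=None):
    P=camera_params(n)
    if n!='wrist': return np.array(P['T'])
    W=np.eye(4);W[:3,:3]=R.from_quat(s['orientation']).as_matrix();W[:3,3]=s['tcp_pos']
    return W@np.array(P['tool_from_camera'])
def ray(n,u,v):
    P=camera_params(n);K=np.array(P['intrinsics'])
    x,y=(u-K[0,2])/K[0,0],(v-K[1,2])/K[1,1]
    a,b=x,y
    for _ in range(20):
        r=a*a+b*b;a,b=x/(1+P['k1']*r),y/(1+P['k1']*r)
    return np.array([a,b,1.])
def at_z(n,u,v,z,s=None):
    M=T(n,s);d=M[:3,:3]@ray(n,u,v);o=M[:3,3];return o+d*(z-o[2])/d[2]
def at_d(n,u,v,d,s=None):
    M=T(n,s);return M[:3,:3]@(ray(n,u,v)*d)+M[:3,3]
E
python3 - <<'E'
from h import *
for n in('top','scene'): snap(n,n+'1.png')
s=observe();print(s['time'],s['tcp_pos'],s['orientation'],s['force'],R.from_quat(s['orientation']).as_matrix().round(3), hold_point_z)
E
```

```text
pics
0.1 [217.93723992 504.65278407 230.79449857] [ 0.14280712  0.6925764  -0.14354325  0.69234341] [ 0.47396074 -0.71666445 -0.16705952] [[-0.001  0.397  0.918]
 [-0.001  0.918 -0.397]
 [-1.    -0.001 -0.   ]] -18.700000000000003
```

View pics/top1.png

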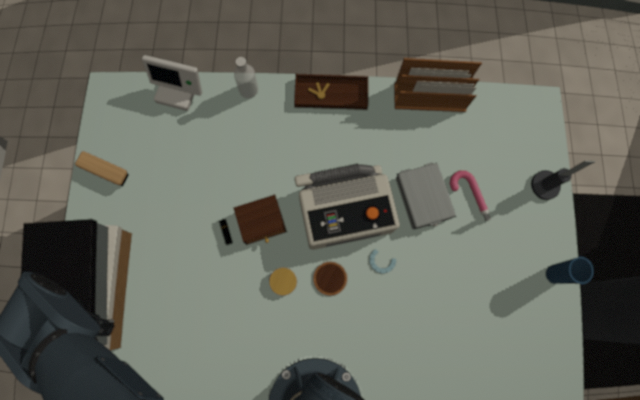

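View pics/scene1.png

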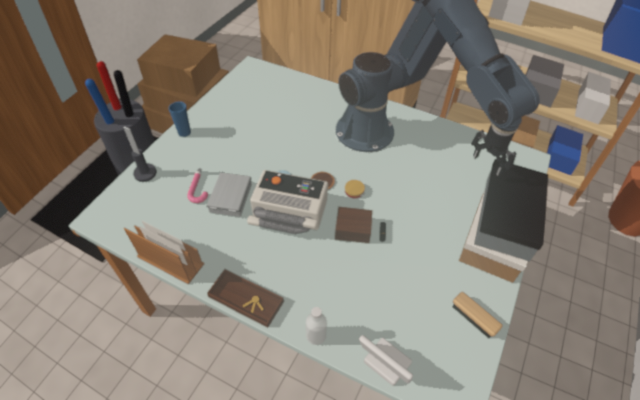

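The top view shows the dryer at about (348,208), with the wheel near (332,221) and the button near (373,214). The scene view agrees. Next I'll enlarge the top crop.

Run:
```python
from h import *
im=np.load('last_top.npz')['im'];d=np.load('last_top.npz')['d']
cv2.imwrite('pics/c1.png',cv2.resize(im[155:255,290:410,::-1],None,fx=6,fy=6,interpolation=cv2.INTER_CUBIC))
w=at_z('top',332,221,120);b=at_z('top',373,214,122);print(w,b,at_d('top',332,221,d[221,332]),at_d('top',373,214,d[214,373]))
```

```text
[473.20530994 -26.1158404  120.        ] [ 494.32168869 -129.94218966  122.        ] [473.15221739 -26.1042053  120.29210297] [ 494.52750112 -130.07745545  120.97507996]
```

View pics/c1.png

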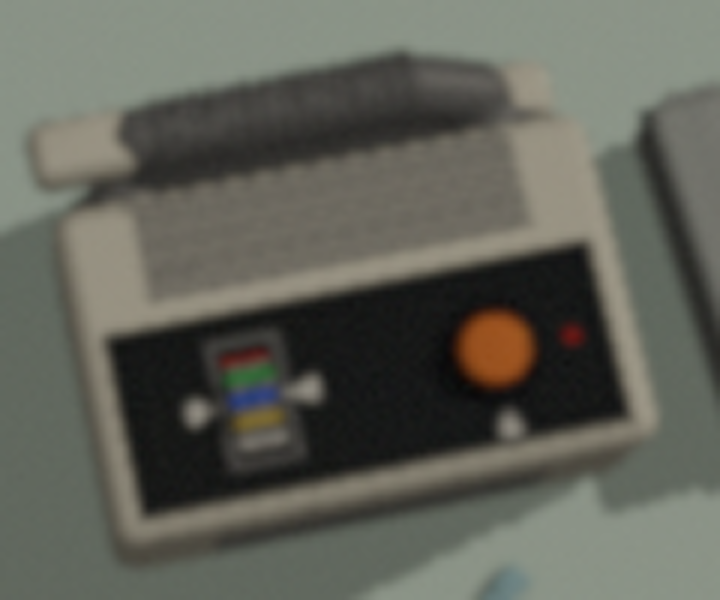

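Blue is at the pointers (crop (254,396)), so the wheel needs one click to reach green. The button is at crop (496,348), and the dryer is yawed about +0.2 rad. I'll go to a hover above the wheel with the jaws shut and the tool y axis along the dryer's y.

>>> move_arm([
  {"ty":-48,"tz":55,"rx":-0.08,"jaw":1},
  {"ty":-96,"tz":110,"rx":-0.16,"jaw":1},
  {"ty":-144,"tz":165,"rx":-0.24,"jaw":1},
  {"ty":-192,"tz":220,"rx":-0.32,"jaw":1},
  {"ty":-240,"tz":275,"rx":-0.4,"jaw":1},
  {"ty":-288,"tz":330,"rx":-0.48,"jaw":1},
  {"ty":-336,"tz":385,"rx":-0.56,"jaw":1},
  {"ty":-386,"tz":445,"rx":-0.61,"jaw":1},
], squeeze=20)

```text
invalid input at $.series[0]: expected keys tx, ty, tz, rx, ry, rz, jaw
```

>>> move_arm([
  {"tx":0,"ty":-48,"tz":55,"rx":-0.08,"ry":0,"rz":0,"jaw":1},
  {"tx":0,"ty":-96,"tz":110,"rx":-0.16,"ry":0,"rz":0,"jaw":1},
  {"tx":0,"ty":-144,"tz":165,"rx":-0.24,"ry":0,"rz":0,"jaw":1},
  {"tx":0,"ty":-192,"tz":220,"rx":-0.32,"ry":0,"rz":0,"jaw":1},
  {"tx":0,"ty":-240,"tz":275,"rx":-0.4,"ry":0,"rz":0,"jaw":1},
  {"tx":0,"ty":-288,"tz":330,"rx":-0.48,"ry":0,"rz":0,"jaw":1},
  {"tx":0,"ty":-336,"tz":385,"rx":-0.56,"ry":0,"rz":0,"jaw":1},
  {"tx":0,"ty":-386,"tz":445,"rx":-0.61,"ry":0,"rz":0,"jaw":1},
], squeeze=20)

```text
time: 1.1
tcp_pos: [434.4, 51.9, 231.2]
orientation: [-0.072, 0.704, 0.072, 0.703]
force: [1.3, 1.5, -0.5]
opening: 0.2
```

>>> move_arm([
  {"tx":10,"ty":-42,"tz":11,"rx":0,"ry":0,"rz":0,"jaw":1},
  {"tx":20,"ty":-84,"tz":22,"rx":0,"ry":0,"rz":0,"jaw":1},
  {"tx":30,"ty":-84,"tz":22,"rx":0,"ry":0,"rz":0,"jaw":1},
  {"tx":30,"ty":-84,"tz":22,"rx":0,"ry":0,"rz":0,"jaw":1},
])

```text
time: 1.6
tcp_pos: [472.2, -25.6, 200.4]
orientation: [-0.072, 0.704, 0.072, 0.703]
force: [-0.1, -0.5, -0.7]
opening: -0.3
```

Run:
```python
from h import *
im,d,s=snap('wrist','w1.png');print(s['time'],s['tcp_pos'],s['orientation'],s['force'])
print(camera_params('wrist'))
```

```text
1.6 [472.19995948 -25.59332424 200.39774435] [-0.07195106  0.70431857  0.07188711  0.70256006] [-0.10058984 -0.48870544 -0.69372635]
{'intrinsics': array([[303.82669705,   0.        , 323.34331344],
       [  0.        , 303.82669705, 197.37861479],
       [  0.        ,   0.        ,   1.        ]]), 'k1': 0.002321432958551292, 'tool_from_camera': array([[ 8.61991683e-04, -3.25234993e-01,  9.45632834e-01,
        -1.41664865e+02],
       [ 9.99999577e-01,  5.85047548e-04, -7.10332128e-04,
         5.52299444e-01],
       [-3.22215306e-04,  9.45633046e-01,  3.25235360e-01,
        -8.38364260e+01],
       [ 0.00000000e+00,  0.00000000e+00,  0.00000000e+00,
         1.00000000e+00]])}
```

View pics/w1.png

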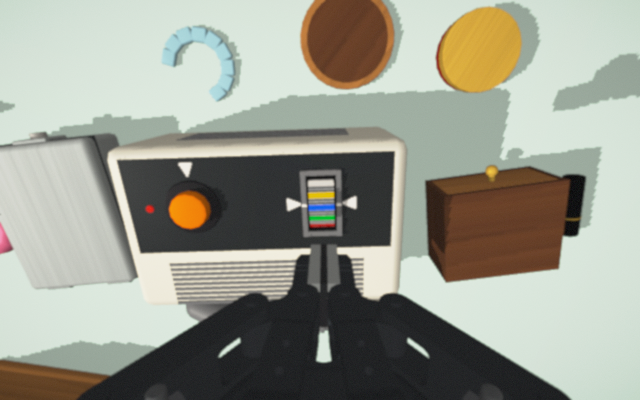

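The wrist view shows blue at the pointers ((293,204) and (349,203)), the wheel centre at about (321,204) and the button at (190,210).

Run:
```python
from h import *
L=np.load('last_wrist.npz');d=L['d'];s={'tcp_pos':L['p'],'orientation':L['q']}
Rm=R.from_quat(L['q']).as_matrix()
for u,v,z in((321,204,120),(190,210,122),(293,204,111),(349,203,111)):
    p=at_z('wrist',u,v,z,s);print(p,'tool',Rm.T@(p-L['p']),at_d('wrist',u,v,d[v,u],s)[2])
print(Rm.round(4))
# panel edges in depth at column 321
```

```text
[470.32849845 -27.43467926 120.        ] tool [80.40273964 -1.43764661 -2.0057123 ] 119.55125484875376
[ 495.12187354 -126.23211125  122.        ] tool [  78.3755134  -103.20795159    2.27673973] 122.22987863864535
[478.17176517 -49.06357209 111.        ] tool [ 89.39079633 -24.20770356   1.32072439] 110.59866380229761
[468.12473041  -4.82921661 111.        ] tool [89.40039199 21.14461632  0.43297357] 109.55666166830113
[[-2.500e-03 -2.024e-01  9.793e-01]
 [-3.000e-04  9.793e-01  2.024e-01]
 [-1.000e+00  2.000e-04 -2.500e-03]]
```

>>> move_arm([
  {"tx":35,"ty":-1.5,"tz":5,"rx":0,"ry":0,"rz":0,"jaw":1},
  {"tx":70,"ty":-1.5,"tz":5,"rx":0,"ry":0,"rz":0,"jaw":1},
  {"tx":76,"ty":-1.5,"tz":5,"rx":0,"ry":0,"rz":0,"jaw":1},
  {"tx":76,"ty":-1.5,"tz":5,"rx":0,"ry":0,"rz":0,"jaw":1},
])

```text
time: 2.15
tcp_pos: [477.8, -25.3, 125.9]
orientation: [-0.073, 0.704, 0.072, 0.703]
force: [-0.1, 0.1, 0.4]
opening: -0.1
```

>>> move_arm([
  {"tx":4,"ty":0,"tz":0,"rx":0,"ry":0,"rz":0,"jaw":1},
  {"tx":4,"ty":0,"tz":0,"rx":0,"ry":0,"rz":0,"jaw":1},
])

```text
time: 2.4
tcp_pos: [478.1, -25.3, 122.5]
orientation: [-0.073, 0.703, 0.072, 0.703]
force: [0.3, 0.3, -0.2]
opening: 0.0
```

>>> move_arm([
  {"tx":1,"ty":0,"tz":0,"rx":0,"ry":0,"rz":0,"jaw":1},
  {"tx":1,"ty":0,"tz":0,"rx":0,"ry":0,"rz":0,"jaw":1},
])

```text
time: 2.65
tcp_pos: [478.2, -25.3, 121.7]
orientation: [-0.073, 0.703, 0.072, 0.704]
force: [1.0, 0.1, -0.1]
opening: 0.1
```

>>> move_arm([
  {"tx":1,"ty":0,"tz":0,"rx":0,"ry":0,"rz":0,"jaw":1},
  {"tx":1,"ty":0,"tz":0,"rx":0,"ry":0,"rz":0,"jaw":1},
])

```text
time: 2.9
tcp_pos: [478.2, -25.3, 120.7]
orientation: [-0.073, 0.703, 0.072, 0.704]
force: [1.0, -0.4, -0.6]
opening: 0.3
```

>>> move_arm([
  {"tx":1,"ty":0,"tz":0,"rx":0,"ry":0,"rz":0,"jaw":1},
  {"tx":1,"ty":0,"tz":0,"rx":0,"ry":0,"rz":0,"jaw":1},
])

```text
time: 3.15
tcp_pos: [478.4, -25.3, 120.0]
orientation: [-0.073, 0.703, 0.072, 0.704]
force: [-0.7, -0.1, 4.3]
opening: 0.2
```

>>> move_arm([
  {"tx":0.7,"ty":0,"tz":0,"rx":0,"ry":0,"rz":0,"jaw":1},
  {"tx":0.7,"ty":0,"tz":0,"rx":0,"ry":0,"rz":0,"jaw":1},
])

```text
time: 3.4
tcp_pos: [478.7, -25.3, 119.9]
orientation: [-0.073, 0.703, 0.072, 0.704]
force: [-2.7, 0.9, 9.2]
opening: -0.1
```

>>> move_arm([
  {"tx":0.6,"ty":0,"tz":-1.5,"rx":0,"ry":0,"rz":0,"jaw":1},
  {"tx":0.6,"ty":0,"tz":-3,"rx":0,"ry":0,"rz":0,"jaw":1},
  {"tx":0.6,"ty":0,"tz":-4.5,"rx":0,"ry":0,"rz":0,"jaw":1},
  {"tx":0.6,"ty":0,"tz":-4.5,"rx":0,"ry":0,"rz":0,"jaw":1},
])

```text
time: 3.9
tcp_pos: [475.0, -26.2, 119.9]
orientation: [-0.073, 0.702, 0.072, 0.705]
force: [-0.1, 1.2, 6.9]
opening: -0.0
```

>>> move_arm([
  {"tx":0.6,"ty":0,"tz":-1.5,"rx":0,"ry":0,"rz":0,"jaw":1},
  {"tx":0.6,"ty":0,"tz":-3,"rx":0,"ry":0,"rz":0,"jaw":1},
  {"tx":0.6,"ty":0,"tz":-4.5,"rx":0,"ry":0,"rz":0,"jaw":1},
  {"tx":0.6,"ty":0,"tz":-4.5,"rx":0,"ry":0,"rz":0,"jaw":1},
])

```text
time: 4.4
tcp_pos: [471.0, -27.1, 119.9]
orientation: [-0.073, 0.702, 0.072, 0.705]
force: [-1.2, 0.7, 7.3]
opening: -0.2
```

Run:
```python
from h import *
im,d,s=snap('wrist','w2.png');print(s['tcp_pos'],s['force'])
cv2.imwrite('pics/w2.png',cv2.resize(im[140:280,250:400,::-1],None,fx=4,fy=4,interpolation=cv2.INTER_CUBIC))
```

```text
[470.9880389  -27.08653335 119.8997559 ] [-1.17743686  0.66289604  7.25005003]
```

View pics/w2.png

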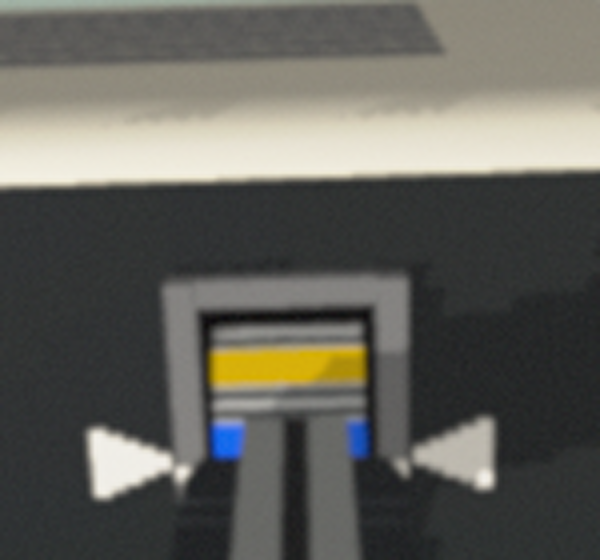

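The blue bar now sits in front of the pointers at crop (290,440), so the wheel is rolling with the finger and is past halfway. I'll finish the last 1.5 mm and lift.

>>> move_arm([
  {"tx":0.5,"ty":0,"tz":-1.7,"rx":0,"ry":0,"rz":0,"jaw":1},
  {"tx":0.5,"ty":0,"tz":-1.7,"rx":0,"ry":0,"rz":0,"jaw":1},
  {"tx":-5,"ty":0,"tz":-1.7,"rx":0,"ry":0,"rz":0,"jaw":1},
  {"tx":-35,"ty":0,"tz":0,"rx":0,"ry":0,"rz":0,"jaw":1},
  {"tx":-65,"ty":0,"tz":0,"rx":0,"ry":0,"rz":0,"jaw":1},
  {"tx":-65,"ty":0,"tz":0,"rx":0,"ry":0,"rz":0,"jaw":1},
])

```text
time: 5.2
tcp_pos: [471.7, -27.2, 186.8]
orientation: [-0.073, 0.7, 0.072, 0.706]
force: [0.5, -0.0, -0.3]
opening: 0.1
```

Run:
```python
from h import *
im,d,s=snap('wrist','w3.png');print(s['time'],s['tcp_pos'],s['force'])
Rm=R.from_quat(s['orientation']).as_matrix()
p=np.array([495.0,-127.5,122]);print('btn tool',Rm.T@(p-s['tcp_pos']))
cv2.imwrite('pics/w3.png',cv2.resize(im[140:280,150:370,::-1],None,fx=3.5,fy=3.5,interpolation=cv2.INTER_CUBIC))
```

```text
5.2 [471.70283274 -27.19077267 186.81501689] [ 0.47702128 -0.02684585 -0.27183329]
btn tool [  65.1642405  -102.74221557    1.82877113]
```

View pics/w3.png

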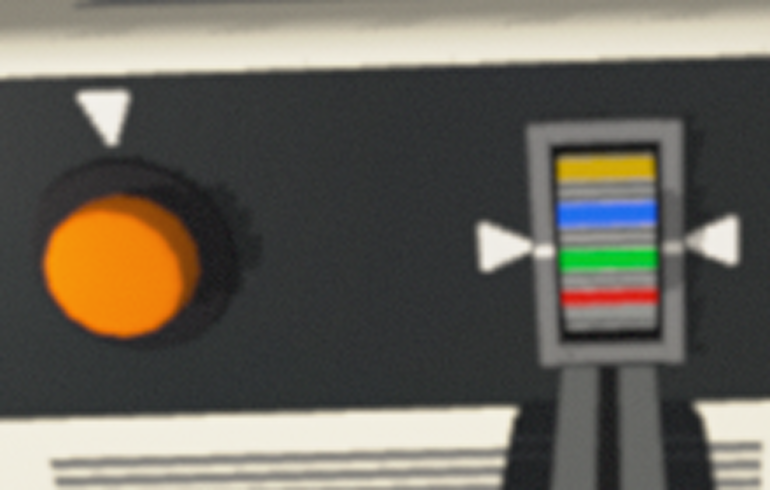

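Green is at the pointers (crop (607,260), pointers at about y=247, with parallax from the higher rim). I'll check this numerically against blue in the first wrist picture.

Run:
```python
from h import *
def tool(f,s,off,lo,hi):
    im=f; hsv=cv2.cvtColor(im,cv2.COLOR_RGB2HSV); m=cv2.inRange(hsv,np.array(lo),np.array(hi)); m[:, :295]=0;m[:,350:]=0;m[:165]=0;m[235:]=0
    v,u=np.nonzero(m);return u.mean(),v.mean()
Q=[5e-4]
im,d,s=snap('wrist','w4.png')
g=tool(im,s,0,(45,120,80),(75,255,255)); b=tool(im,s,0,(105,120,80),(125,255,255))
im1=cv2.imread('pics/w1.png')[:,:,::-1].copy();L=np.load('last_wrist.npz')
b1=tool(im1,s,0,(105,120,80),(125,255,255))
s1={'tcp_pos':np.array([472.19995948,-25.59332424,200.39774435]),'orientation':np.array([-0.07195106,0.70431857,0.07188711,0.70256006])}
print(g,b,b1)
ex=np.array([.979,.203,0])
for p,ss in((g,s),(b1,s1)):
    P=at_z('wrist',*p,120,ss);print(P,P@ex)
for (u,v) in((302.5,210.5),(346,209)):
    P=at_z('wrist',u,v,114,s);print('tip now',P@ex)
```

```text
(np.float64(322.9235294117647), np.float64(215.47058823529412)) (np.float64(322.63350785340316), np.float64(202.44502617801047)) (np.float64(321.16149068322983), np.float64(207.2360248447205))
[472.81773657 -26.77168789 120.        ] 457.4539114559105
[472.93558168 -26.77063958 120.        ] 457.5694946268722
tip now 455.9554234039278
tip now 454.6606973192518
```

Green now sits within 0.1 mm of where blue sat in its detent, so it has clicked in. Next is the button.

>>> move_arm([
  {"tx":0,"ty":-52,"tz":1,"rx":0,"ry":0,"rz":0,"jaw":1},
  {"tx":0,"ty":-104,"tz":1.5,"rx":0,"ry":0,"rz":0,"jaw":1},
  {"tx":30,"ty":-104,"tz":1.5,"rx":0,"ry":0,"rz":0,"jaw":1},
  {"tx":58,"ty":-104,"tz":1.5,"rx":0,"ry":0,"rz":0,"jaw":1},
  {"tx":60,"ty":-104,"tz":1.5,"rx":0,"ry":0,"rz":0,"jaw":1},
  {"tx":60,"ty":-104,"tz":1.5,"rx":0,"ry":0,"rz":0,"jaw":1},
])

```text
time: 6.05
tcp_pos: [493.5, -128.5, 125.1]
orientation: [-0.073, 0.702, 0.072, 0.705]
force: [-0.5, -0.9, 0.4]
opening: -0.1
```

>>> move_arm([
  {"tx":1.5,"ty":0,"tz":0,"rx":0,"ry":0,"rz":0,"jaw":1},
  {"tx":3,"ty":0,"tz":0,"rx":0,"ry":0,"rz":0,"jaw":1},
  {"tx":5,"ty":0,"tz":0,"rx":0,"ry":0,"rz":0,"jaw":1},
  {"tx":5,"ty":0,"tz":0,"rx":0,"ry":0,"rz":0,"jaw":1},
])

```text
time: 6.55
tcp_pos: [493.8, -128.5, 120.3]
orientation: [-0.073, 0.702, 0.072, 0.705]
force: [-0.2, 0.6, 3.0]
opening: 0.1
```

>>> move_arm([
  {"tx":1.5,"ty":0,"tz":0,"rx":0,"ry":0,"rz":0,"jaw":1},
  {"tx":3,"ty":0,"tz":0,"rx":0,"ry":0,"rz":0,"jaw":1},
  {"tx":4,"ty":0,"tz":0,"rx":0,"ry":0,"rz":0,"jaw":1},
  {"tx":4,"ty":0,"tz":0,"rx":0,"ry":0,"rz":0,"jaw":1},
])

```text
time: 7.05
tcp_pos: [493.9, -128.6, 116.9]
orientation: [-0.073, 0.702, 0.072, 0.705]
force: [-3.5, 1.9, 12.9]
opening: 0.2
```

The button bottomed out (z = 116.9, 12.9 N). I'll lift off and check.

>>> move_arm([
  {"tx":0.5,"ty":0,"tz":0,"rx":0,"ry":0,"rz":0,"jaw":1},
  {"tx":-4,"ty":0,"tz":0,"rx":0,"ry":0,"rz":0,"jaw":1},
  {"tx":-30,"ty":0,"tz":0,"rx":0,"ry":0,"rz":0,"jaw":1},
  {"tx":-70,"ty":0,"tz":0,"rx":0,"ry":0,"rz":0,"jaw":1},
  {"tx":-100,"ty":50,"tz":0,"rx":0,"ry":0,"rz":0,"jaw":1},
  {"tx":-100,"ty":50,"tz":0,"rx":0,"ry":0,"rz":0,"jaw":1},
])

```text
time: 7.8
tcp_pos: [483.4, -77.9, 218.6]
orientation: [-0.074, 0.7, 0.072, 0.706]
force: [-0.1, 0.1, 0.3]
opening: -0.1
```

Run:
```python
from h import *
im,d,s=snap('wrist','w5.png');print(s['time'],s['tcp_pos'],s['force'])
hsv=cv2.cvtColor(im,cv2.COLOR_RGB2HSV);m=cv2.inRange(hsv,np.array((8,200,200)),np.array((16,255,255)))
n,l,st,c=cv2.connectedComponentsWithStats(m);i=1+st[1:,4].argmax();u,v=c[i].round().astype(int)
print(u,v,at_d('wrist',u,v,d[v,u],s))
```

```text
7.8 [483.38634605 -77.89402216 218.58206012] [-0.09520159  0.11927848  0.30846718]
261 201 [ 496.49481793 -128.33722711  121.17221911]
```

View pics/w5.png

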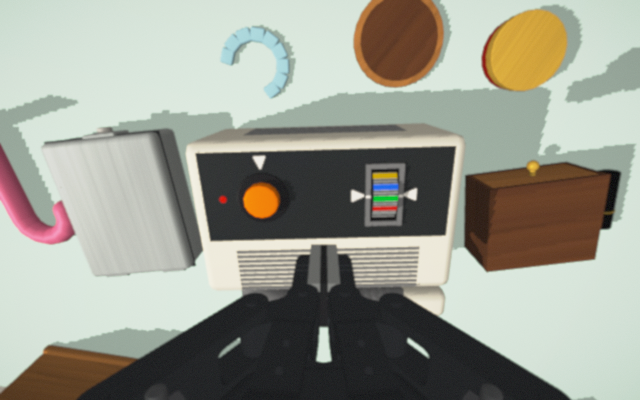

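Green is at the pointers (385,198), the button at (261,201) is back out at about 121–122 mm, and the other things are undisturbed. I'm handing in the job.

```bash
python3 -c "from cell import *; print(finish_job())"
```

```text
the job is handed in; nothing more can be done
None
```

The shoe dryer is set to green and its start button has been pressed. The job was handed in at about 7.8 s of robot time, and `finish_job` gave no verdict.

- **Wheel:** It started on blue. With the shut fingertips I stroked it one click towards the front, pressing at about 7–9 N. Afterwards the green mark sat within about 0.1 mm of where the blue mark had been when it was clicked in.
- **Start button:** I pressed it only after that check. It bottomed out with the fingertip at z ≈ 116.9 mm under 12.9 N, which is the full 5 mm of travel. After I lifted off, the camera depth put its top at about 121 mm, so it had come back up (nominal is 122 mm, calibration good to about 2 mm).
- **End state:** The arm is well clear at z ≈ 219 mm with almost no force on the tool. In the last picture green is still at the pointers, and the other items in view look undisturbed. The hanko tube and umbrella handle were only partly in view.

No check failed. The two camera estimates of the button centre differed by about 4 mm, so I aimed between them; the 30 mm button allowed for that.

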